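# Knock the latch's spring pin home and try the lever

## Robot

A 7-joint arm with a two-finger parallel gripper is mounted at the origin on the work surface. World frame = base frame: x ahead of the robot, y to its left, z up, the work surface at z = 0. Lengths are in m, angles in rad, forces in N, time in s.
With the tool pointing down it reaches from about 0.35 to 0.9 m from the base axis. Payload 8.1 kg.
Tool frame: the origin (TCP) lies midway between the tips of the shut fingers; the grasp point (between the pads) lies 19 mm behind it; z points along the fingers, y is the line along which they close (so a half turn about z gives the same grasp; the last joint's range is limited). The gripper opens to 92 mm and grips with 3 to 60 N. Pads are 19 mm wide; open, the fingers measure 130 mm over their backs; the gripper's body (75 mm by 190 mm) begins 47 mm behind the grasp point.
Start: joints at [1.223, 0.434, 0.025, 1.573, -0.012, 1.134, -0.075], TCP at [0.151, -0.606, 0.227] pointing down, gripper open.
Joint ranges: [-2.62, 2.62], [-0.44, 2.09], [-1.27, 1.32], [0.08, 2.57], [-1.32, 4.46], [0.12, 2], [-2.74, 2.74]. Speed limits (rad/s): [2.22, 2.22, 3.01, 3.01, 3.14, 3.14, 3.14].

## Interface

Orientations are given as a rotation vector (axis times angle).
In Python, from cell import observe, cams, job gives the robot as it stands. The module is installed in compiled form; this text tells all that it offers.
- The arm moves only by the tool step_arm, never from a script. Its argument "steps" is a list of rows, each a list of 6 numbers: the shift along the world's x, y, z in mm, then the turn, a rotation vector about the world's x, y, z in rad. In form: [[dx, dy, dz, rx, ry, rz], ...]. A call has 1 to 20 rows; each row shifts and turns the commanded pose from where the row before left it; what a row does not reach is not made up. A row lasts 1/12 s, in which the tool goes at most 41.7 mm and 7.16 degrees, less where a joint would pass 70% of its speed; a pose out of reach is approached as far as the arm can. A call with a gripper value outside its range is refused whole. "gripper" is the opening, from 0 (shut) to 1 (fully open), set as the call begins (left out, the last holds). The fingers move at their own pace and stop on an object; "force" is the grip in N (left out, the last holds). Time passes only in rows, so rows that do not move let the fingers close. It gives the time, the measured TCP pose, the force, the opening and the grip force at its end, in the units of the state.
- observe(): the state, without advancing time (a new reading comes with each control period).
- cams.get_image(name): name is "side" or "top" or "wrist"; returns the picture (480x640x3 uint8, red, green, blue); there is no depth.
- cams.get_calibration(name): a dict with "fov_y" (degrees; the focal length in pixels is half the picture's height over the tangent of half this angle, whatever the lens; pixels are square), "cx", "cy" (the principal point, pixels), "dist_coeffs" ([k1, k2, p1, p2, k3] as OpenCV has them; the pictures are not rectified), "world_to_cam" (4x4, takes a point from world to camera coordinates). Camera axes: x right, y up, looking along -z (the intrinsics and any distortion apply to the point x, -y, -z); pixel columns grow to the right and rows downward; lengths in m; the calibration is good to about 2 mm. A picture is of the moment at which its call begins: read the wrist's pose just before it. get_calibration takes no time and is no camera call; for the wrist camera it gives the pose at the moment of the call.
- job.sign_off(): hands the job in; it is judged then, once.
The state is a dict: "clock": time; "joints": joint angles; "dq": joint speeds; "joint_efforts": joint torques, N m; "position": TCP position; "ee_rot": TCP orientation; "force": force on the tool from outside, world axes, zero at the start; "ft_torque": the same for the moment, N m; "width": opening from 0.0 (shut) to 1.0 (fully open); "gripper_force": force on a finger pad.
Only numpy, scipy, OpenCV 4.12 (cv2) and the standard library are available. Lean on these libraries where they do the work, as an engineer would, in place of code of your own. Each camera call takes 0.05 s, during which the arm holds its last target. There are 200 camera calls.

## Task

Take the nylon-faced mallet and strike the latch unit's proud pivot pin down with it, in one or more brisk blows rather than a slow press and without fingers on the pin, until the underside of the pin's head sits fully home on the lever's hub. Then stand the mallet back upright on its rubber mat and let go of it, and try the sprung lever: pull it by its black post right through to its stop and ease it slowly back to rest, never letting it snap. Leave the other things on the bench where they are.

Things in the scene. Friction and masses are not known exactly. Their poses are not given: they have to be found in the camera images.
- latch_unit: latch unit fixed to the bench: aluminium plate 180 (x) x 160 (y) x 12 mm; origin at the centre of its underside, x and y along its sides, z up. The pivot axis of lever and pin is vertical at x = 0, y = -30 mm. Round boss 36 mm wide and up to 32 mm high under the lever's hub; two stop pegs 44 mm high, 10 mm wide, at 60 mm from the pivot
- lever (a joint): angle of the steel lever about the vertical pivot axis (rad): 0 at rest, where the lever points 0.87 rad from the plate's x axis towards its y axis; grows anticlockwise seen from above to the stop at 1.05. A spring drives it back to 0 (about 3 N at the post at rest, 8 N at the stop). Hub 34 mm wide, top 46 mm above the bench; arm 20 mm wide, top 44 mm above the bench
- lever_grip (a point): point on the axis of the lever's upright round black post, 75 mm above the bench and 110 mm from the pivot axis. The post is 16 mm thick and reaches from 44 to 90 mm above the bench
- pin (a joint): how far the pin has been driven down (m): starts at 0 to 0.004, fully home at 0.014. Held by its own springiness, it stays where it is left; it takes 9 to 12 N to move
- pin_top (a point): centre of the top of the steel pin's mushroom head, on the pivot axis; the head is 22 mm wide and 8 mm thick. 68 mm above the bench at joint value 0, 54 mm when home
- mallet: loose mallet, about 0.36 kg, standing on its head on the mat: upright head 44 mm wide, 64 mm tall, white nylon faces, level wooden handle. Origin at the centre of the head's lower face, z up. The handle runs along -x from 18 to 160 mm, 24 mm wide (y), from 18 to 46 mm above the origin; centre of mass about 10 mm from the head's axis
- mat: black rubber mat fixed to the bench, 240 (x) x 140 (y) x 4 mm; origin at the centre of its underside
- motor: small electric motor lying on the bench, 44 mm thick, 65 mm long, not to be moved
- screwdriver: screwdriver lying along its x axis, not to be moved
- hammer: steel hammer with wooden handle lying along its x axis, not to be used or moved
- heater: flat round heating element 108 mm wide with two pins, not to be moved
- fan: aluminium fan wheel 110 mm wide, 22 mm high, not to be moved
- jar: small white jar with black lid, 56 mm wide, 70 mm high, not to be moved
Mind the look-alikes: they are no part of the job. Of the things that look like the mallet, the middle-sized one is meant.

How it is judged:
By the outcome, as a careful person would: the job done as asked, in the order asked, and still so for the second after the job is handed in, with the robot touching nothing.
It also fails if it takes over 61 s, if anything falls off the work surface, if the arm or the gripper's body presses on something with over 40 N, if the wrist force passes 120 N, or if a joint passes its speed limit or range.

## Working session

There is one attempt and no reset: what is moved stays moved. The work goes in short steps, Python scripts to look and compute and a tool call to move; the robot and the scene stay as the last step left them, time stands still between calls to the robot, and variables do not carry over. Pictures are saved under pics/ and viewed, at most 10 in all, crops included, and the job is handed in when it is done.

Besides the shell and the picture viewer there is one more tool, called after "Call:" as name([rows], argument=value, ...), one row to a line, values as JSON. step_arm: Moves the arm, as the interface text tells. Its arguments: {"type":"object","properties":{"steps":{"type":"array","items":{"type":"array","items":{"type":"number"}}},"gripper":{"type":"number"},"force":{"type":"number"}},"required":["steps"]}

```bash
mkdir -p pics
cat > h.py <<'E'
import numpy as np, cv2
from cell import observe, cams, job
def K(c):
    f=240/np.tan(np.radians(c["fov_y"])/2); return np.array([[f,0,c["cx"]],[0,f,c["cy"]],[0,0,1.]])
def ray(c,uv):
    p=cv2.undistortPoints(np.array([[uv]],float),K(c),np.array(c["dist_coeffs"],float))[0,0]
    T=np.array(c["world_to_cam"]); R=T[:3,:3]; o=-R.T@T[:3,3]
    d=R.T@np.array([p[0],-p[1],-1.]); return o,d/np.linalg.norm(d)
def atz(c,uv,z):
    o,d=ray(c,uv); return o+d*(z-o[2])/d[2]
def tri(*cu):
    A=0;b=0
    for c,uv in cu:
        o,d=ray(c,uv); P=np.eye(3)-np.outer(d,d); A=A+P; b=b+P@o
    X=np.linalg.solve(A,b)
    return X,[np.linalg.norm(np.cross(ray(c,u)[1],X-ray(c,u)[0])) for c,u in cu]
def proj(c,X):
    T=np.array(c["world_to_cam"]); p=(T[:3,:3]@np.atleast_2d(X).T).T+T[:3,3]
    p=p*[1,-1,-1]
    return cv2.projectPoints(p.reshape(-1,1,3),np.zeros(3),np.zeros(3),K(c),np.array(c["dist_coeffs"],float))[0].reshape(-1,2)
def shot(n,f):
    im=cams.get_image(n); cv2.imwrite(f"pics/{f}.png",im[:,:,::-1]); return im
E
python3 - <<'E'
from h import *
for n in("top","side"):
    shot(n,n+"0"); c=cams.get_calibration(n); print(n,c["fov_y"],c["dist_coeffs"],(ray(c,(320,240))))
s=observe();print(s["clock"],s["position"],s["ee_rot"],s["force"],s["width"])
E
```

```text
top 54.2195284318134 [-0.02567274  0.          0.          0.          0.        ] (array([ 0.3743607 , -0.01806176,  1.17586213]), array([ 0.0705753 ,  0.02572096, -0.99717479]))
side 45.69159437390434 [-0.08435298  0.          0.          0.          0.        ] (array([0.21154901, 1.15381313, 0.94208418]), array([ 0.15959054, -0.79629626, -0.58347504]))
0.1 [ 0.15132319 -0.60595262  0.22606137] [-3.11681871e+00 -3.83300701e-01  4.12652312e-04] [0.34447544 0.63388534 0.38584965] 1.0009580205880522
```

View pics/top0.png

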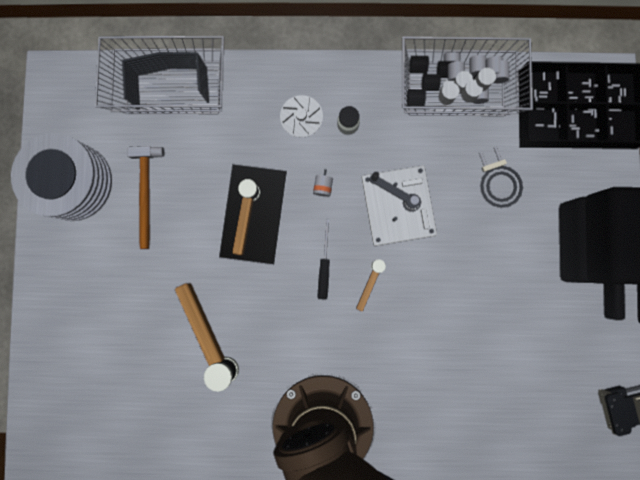

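View pics/side0.png

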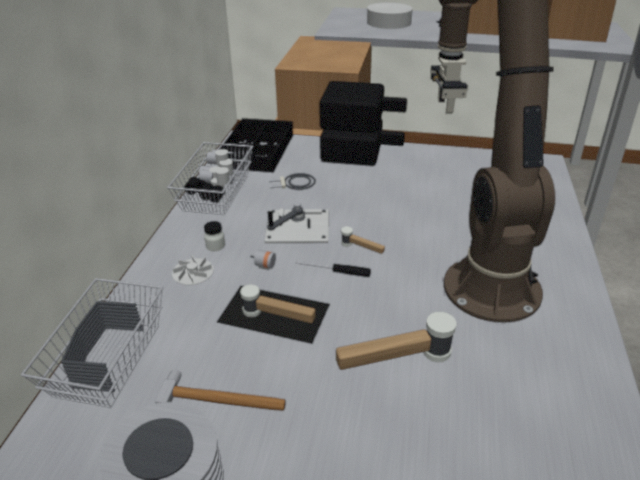

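Three mallets appear in the top view: a large one (218,377), a small one (378,266) and a middle-sized one standing on the mat (248,188). The one on the mat fits both size and place. The latch is at about (400,205), with its hub at about (412,202). I'll confirm both in one enlarged composite.

Run:
```python
import cv2,numpy as np
t=cv2.imread("pics/top0.png");s=cv2.imread("pics/side0.png")
r=lambda i,x,y,w,h:cv2.resize(i[y:y+h,x:x+w],(400,300),interpolation=cv2.INTER_CUBIC)
cv2.imwrite("pics/z0.png",np.vstack([np.hstack([r(t,190,157,148,111),r(t,352,160,100,75)]),np.hstack([r(s,212,272,128,96),r(s,256,196,80,60)])]))
```

```text
(no output)
```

View pics/z0.png

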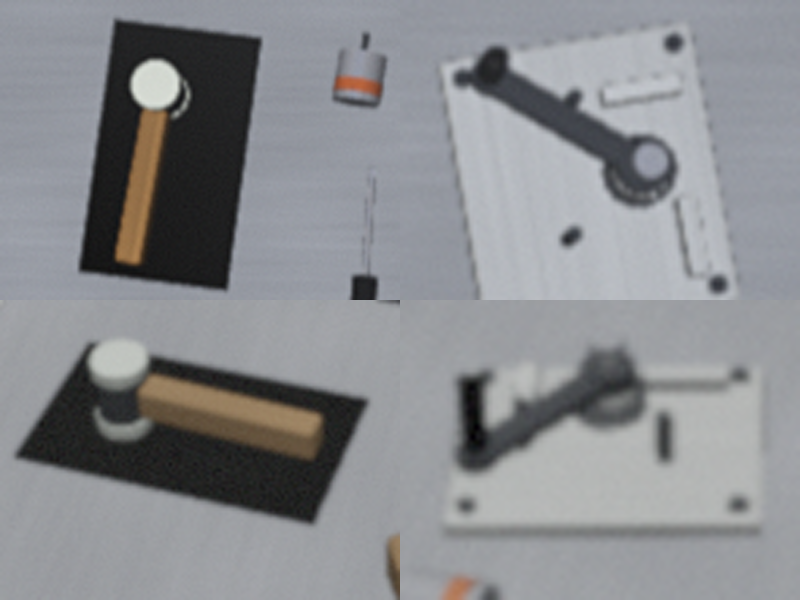

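Run:
```python
from h import *
np.set_printoptions(precision=4,suppress=True)
t=cams.get_calibration("top");s=cams.get_calibration("side")
print("mallet top",tri((t,(247.7,188.1)),(s,(250.1,291.5))))
print("pin",tri((t,(414.5,200)),(s,(297.6,208.4))))
print("post",tri((t,(374.5,176.5)),(s,(270.6,212))))
h=[atz(t,u,.05) for u in((237.7,254.3),(245,198))]; print("handle",h,np.arctan2(*(h[1]-h[0])[1::-1]))
P=[atz(t,u,.012) for u in((363,176),(424,165.5),(436,236),(375,245))]
for a in P: print("plate",a)
for a,b in((0,1),(3,2),(3,0),(2,1)): print(np.linalg.norm(P[a]-P[b]),np.arctan2(*(P[b]-P[a])[1::-1]))
M=[atz(t,(190+x/2.703,157+y/2.703),.004) for x,y in((115,20),(261,38),(227,290),(80,270))]
print("mat",M,np.mean(M,0),[np.arctan2(*(M[a]-M[b])[1::-1]) for a,b in((0,3),(1,2))])
```

```text
mallet top (array([0.576 , 0.1864, 0.0626]), [np.float64(0.0003814495635739297), np.float64(0.00038144956357420706)])
pin (array([ 0.5533, -0.2174,  0.0435]), [np.float64(0.0013452165115383071), np.float64(0.0013452165115385788)])
post (array([ 0.6027, -0.1154,  0.0902]), [np.float64(0.0010192113957289688), np.float64(0.0010192113957290222)])
handle [array([0.4171, 0.2092, 0.05  ]), array([0.5543, 0.1948, 0.05  ])] -0.10449800076735014
plate [ 0.619  -0.0938  0.012 ]
plate [ 0.6473 -0.2466  0.012 ]
plate [ 0.4701 -0.2761  0.012 ]
plate [ 0.4459 -0.1248  0.012 ]
0.15543349160718994 -1.3877593637333956
0.15317846364263546 -1.4121555363443192
0.17586655827870895 0.17738575857190245
0.17963056070320596 0.1646957250060399
mat [array([0.6476, 0.2375, 0.004 ]), array([0.6316, 0.0994, 0.004 ]), array([0.395 , 0.1266, 0.004 ]), array([0.4118, 0.264 , 0.004 ])] [0.5215 0.1819 0.004 ] [np.float64(-0.11204897835970062), np.float64(-0.11455999053544405)]
```

Measured against the text: mallet top z is 0.063 (expected 0.068) and the post top is 0.090, which matches. The pin's side-view height is off (0.044), so I'll refine the pin with the wrist camera on the way over.

Call:
step_arm([
  [23,26,7,0,0,-0.024],
  [23,26,7,0,0,-0.024],
  [23,26,7,0,0,-0.024],
  [23,26,7,0,0,-0.024],
  [23,26,7,0,0,-0.024],
  [23,26,7,0,0,-0.024],
  [23,26,7,0,0,-0.024],
  [23,26,7,0,0,-0.024],
  [23,26,7,0,0,-0.024],
  [23,26,7,0,0,-0.024],
  [23,26,7,0,0,-0.024],
  [23,26,7,0,0,-0.024],
  [23,26,7,0,0,-0.024],
  [23,26,7,0,0,-0.024],
  [23,26,7,0,0,-0.024],
  [0,0,0,0,0,0],
  [0,0,0,0,0,0],
  [0,0,0,0,0,0],
], gripper=1.0)

```text
clock: 1.6
position: [0.4959, -0.2168, 0.3312]
ee_rot: [3.136, -0.181, -0.002]
force: [-0.2, -0.4, -0.3]
width: 0.999
gripper_force: 0.0
```

```bash
cat > w.py <<'E'
import sys,json
from h import *
n=sys.argv[1]; c=cams.get_calibration("wrist"); shot("wrist",n)
json.dump({k:np.array(v).tolist() for k,v in c.items()},open(f"pics/{n}.json","w"))
s=observe();print(s["clock"],s["position"],s["ee_rot"],s["joints"],s["force"],ray(c,(320,240)))
E
python3 w.py w1
```

```text
1.65 [ 0.4955482  -0.21740356  0.33121315] [ 3.13588497e+00 -1.82794570e-01 -2.04789065e-03] [ 0.45220199  0.23923892 -0.17488417  1.59908033  0.04339411  1.30821122
 -1.41636509] [-0.91023021  0.32251843 -0.19608113] (array([ 0.56290857, -0.22480485,  0.48938252]), array([-0.25512568,  0.02575509, -0.96656483]))
```

View pics/w1.png

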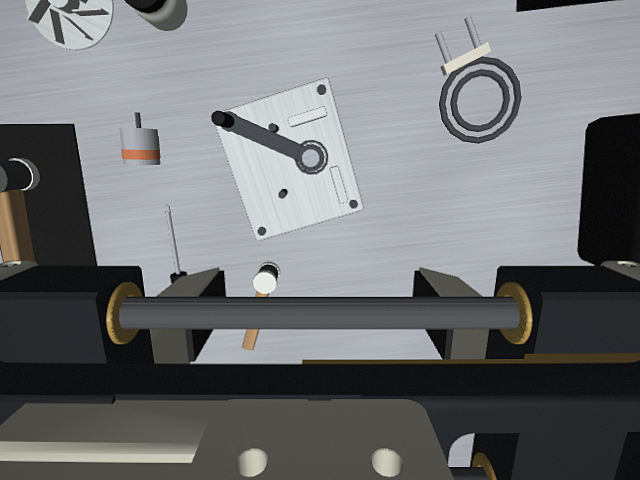

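The wrist picture shows the pin head at about (312,157), the post top at about (222,118) and the plate. I'll take a second wrist view from a shifted place, which will also show the mallet.

Call:
step_arm([
  [0,35,0,0,0,0],
  [0,35,0,0,0,0],
  [0,35,0,0,0,0],
  [0,35,0,0,0,0],
  [0,35,0,0,0,0],
  [0,35,0,0,0,0],
  [0,0,0,0,0,0],
  [0,0,0,0,0,0],
])

```text
clock: 2.32
position: [0.4959, -0.0057, 0.3317]
ee_rot: [3.136, -0.178, -0.0]
force: [0.0, -0.3, -0.6]
width: 1.003
gripper_force: 0.0
```

```bash
python3 w.py w2
```

```text
2.3667 [ 0.49611119 -0.00751183  0.33157454] [ 3.13549400e+00 -1.81911765e-01 -5.15200319e-04] [ 0.17593147  0.17230578 -0.316659    1.68823196  0.05636636  1.29037041
 -1.83868111] [-0.22232517 -0.92820116  0.01526447] (array([ 0.56277833, -0.0136516 ,  0.4898735 ]), array([-0.25424841,  0.02536594, -0.96680625]))
```

Call:
step_arm([
  [5,35,0,0,0,0],
  [5,35,0,0,0,0],
  [5,35,0,0,0,0],
  [5,35,0,0,0,0],
  [5,35,0,0,0,0],
  [0,20,0,0,0,0],
  [0,0,0,0,0,0],
  [0,0,0,0,0,0],
])

```text
clock: 3.03
position: [0.5219, 0.1874, 0.3312]
ee_rot: [3.135, -0.182, -0.001]
force: [0.5, -1.3, 0.2]
width: 1.002
gripper_force: 0.0
```

```bash
python3 w.py w3
python3 - <<'E'
import cv2,numpy as np
i=[cv2.imread(f"pics/w{k}.png") for k in(1,2,3)]
r=lambda i,x,y,w,h,W,H:cv2.resize(i[y:y+h,x:x+w],(W,H),interpolation=cv2.INTER_CUBIC)
# w1 latch crop x2.5 from (200,70) 160x120 -> 400x300 ; w2 full half ; w3 full half
cv2.imwrite("pics/z1.png",np.vstack([np.hstack([r(i[0],200,70,160,120,400,300),r(i[1],320,20,320,240,400,300)]),np.hstack([r(i[1],0,20,320,240,400,300),r(i[2],160,20,320,240,400,300)])]))
E
```

```text
3.0833 [0.52214418 0.18622225 0.33128101] [ 3.13463105e+00 -1.85078855e-01 -6.51966268e-04] [-0.12096573  0.28685039 -0.41970611  1.5533031   0.12011225  1.3280281
 -2.24325236] [ 0.27400138 -0.24648983  0.51421839] (array([0.58882806, 0.17937532, 0.4893486 ]), array([-0.25470121,  0.02534519, -0.9666876 ]))
```

View pics/z1.png

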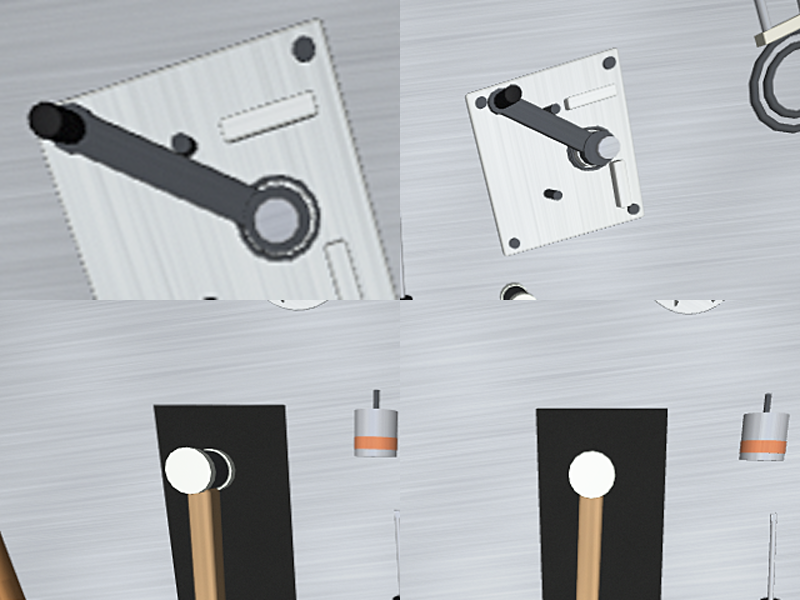

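Seen in the composite (full-image pixels): pin at w1 (310,158) and w2 (487,138); post top at w1 (218,118) and w2 (409,96); mallet top at w2 (151,157) and w3 (314,159).

Run:
```python
from h import *
import json
np.set_printoptions(precision=4,suppress=True)
C=[json.load(open(f"pics/w{k}.json")) for k in(1,2,3)]
I=[cv2.imread(f"pics/w{k}.png") for k in(1,2,3)]
def blob(i,u,v):
    m=(I[i].min(2)>235).astype(np.uint8); m[280:]=0
    n,l,s,c=cv2.connectedComponentsWithStats(m); k=l[int(v),int(u)]; print("blob",s[k],c[k]); return c[k] 
a=blob(1,151,157);b=blob(2,314,159)
T=(cams.get_calibration("top"));
print("mallet",tri((C[1],a),(C[2],b)),tri((C[2],b),(T,(247.7,188.1))))
print("pin",tri((C[0],(310.4,157.6)),(C[1],(487.2,138.4))),[atz(C[0],(310.4,157.6),.066)])
print("post",tri((C[0],(218.4,118.4)),(C[1],(408.8,96))))
# handle edges in w3 by colour
hsv=cv2.cvtColor(I[2],cv2.COLOR_BGR2HSV); m=(hsv[...,1]>70)&(hsv[...,2]>60)
P=[]
for v in range(185,262,8):
    u=np.where(m[v,270:340])[0]+270; P.append(atz(C[2],(u.mean(),v),.05)[:2]); 
P=np.array(P);print("handle",P[0],P[-1],np.arctan2(*(P[0]-P[-1])[::-1]), (u.min(),u.max()))
s=observe();print(s["position"])
```

```text
blob [ 132  138   36   37 1028] [149.9193 156.0535]
blob [ 295  142   36   36 1033] [312.8374 159.393 ]
mallet (array([0.5772, 0.1876, 0.067 ]), [np.float64(1.5093107917568472e-06), np.float64(1.5093107918282832e-06)]) (array([0.5771, 0.1876, 0.0576]), [np.float64(0.0002705397062584092), np.float64(0.0002705397062583054)])
pin (array([ 0.553 , -0.2136,  0.0641]), [np.float64(0.00041693804150163747), np.float64(0.00041693804150157225)]) [array([ 0.5535, -0.2136,  0.066 ])]
post (array([ 0.6077, -0.1178,  0.0852]), [np.float64(9.281580539149713e-05), np.float64(9.281580539158747e-05)])
handle [0.5455 0.1927] [0.4515 0.2074] -0.15475767968515797 (np.int64(301), np.int64(318))
[0.5221 0.1862 0.3313]
```

Mallet top z comes out at 0.067 (expected 0.068), pin at (0.553, -0.214, 0.065), and the pin-to-post distance is 110 mm, as stated. All three are consistent. I'll grip the mallet's head sides so that the blow runs along its axis.

Call:
step_arm([
  [19,1,-10,0,0,-0.01],
  [18,0,-30,0,0,-0.01],
  [18,0,-36,0,0,0],
  [0,0,-36,0,0,0],
  [0,0,-36,0,0,0],
  [0,0,-36,0,0,0],
  [0,0,-36,0,0,0],
  [0,0,-30,0,0,0],
  [0,0,-24,0,0,0],
  [0,0,-18,0,0,0],
  [0,0,-12,0,0,0],
  [0,0,-6,0,0,0],
  [0,0,0,0,0,0],
  [0,0,0,0,0,0],
], gripper=1.0)

```text
clock: 4.25
position: [0.5772, 0.1889, 0.0225]
ee_rot: [3.134, -0.214, 0.002]
force: [-0.1, 0.8, 0.0]
width: 0.999
gripper_force: 0.0
```

Call:
step_arm([
  [0,-1,0,0,0,0],
  [0,0,0,0,0,0],
  [0,0,0,0,0,0],
  [0,0,0,0,0,0],
  [0,0,0,0,0,0],
  [0,0,0,0,0,0],
  [0,0,0,0,0,0],
  [0,0,0,0,0,0],
  [0,0,0,0,0,0],
  [0,0,0,0,0,0],
], gripper=0.3, force=50)

```text
clock: 5.08
position: [0.5764, 0.1885, 0.0217]
ee_rot: [3.134, -0.212, -0.0]
force: [0.2, -0.3, 0.8]
width: 0.465
gripper_force: 50.0
```

Call:
step_arm([
  [0,0,8,0,0,0],
  [0,0,16,0,0,0],
  [0,0,24,0,0,0],
  [0,-5,30,0,0,0],
  [0,-15,30,0,0,0],
  [-2,-25,25,0,0,0],
  [-2,-34,12,0,0,0],
  [-2,-36,0,0,0,0],
  [-2,-36,0,0,0,0],
  [-2,-36,0,0,0,0],
  [-2,-36,0,0,0,0],
  [-2,-36,0,0,0,0],
  [-2,-36,0,0,0,0],
  [-2,-36,0,0,0,0],
  [-2,-28,0,0,0,0],
  [-2,-20,0,0,0,0],
  [-2,-15,0,0,0,0],
  [-1,-8,0,0,0,0],
  [0,0,0,0,0,0],
  [0,0,0,0,0,0],
])

```text
clock: 6.75
position: [0.5514, -0.2126, 0.1668]
ee_rot: [-3.134, 0.212, 0.0]
force: [-0.8, 0.7, -3.6]
width: 0.466
gripper_force: 50.0
```

Run:
```python
from h import *
s=observe();print(s["clock"],s["position"],s["ee_rot"],s["force"],s["width"],s["joints"])
a=shot("side","s1")[120:270,230:430];b=shot("wrist","w4")
cv2.imwrite("pics/z2.png",np.hstack([cv2.resize(a,(400,300)),cv2.resize(b,(400,300))])[:,:,::-1])
```

```text
6.75 [ 0.55143379 -0.21256333  0.16675617] [-3.13368034e+00  2.12105671e-01  2.87243389e-04] [-0.82557097  0.694554   -3.63217507] 0.46635530459952995 [ 0.50576706  0.45971064 -0.32068314  1.7122562   0.1664876   0.99676007
 -1.58054813]
```

View pics/z2.png

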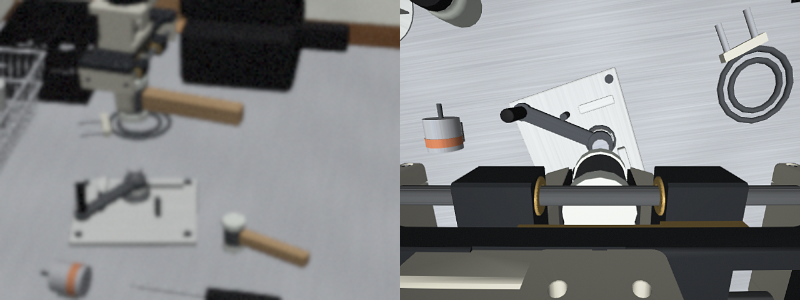

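The mallet is held level, with its face about 83 mm above the pin. First brisk blow, stopping just short of home:

Call:
step_arm([
  [1.5,-1.5,0,0,0,0],
  [0,0,0,0,0,0],
  [0,0,-18,0,0,0],
  [0,0,-25,0,0,0],
  [0,0,-25,0,0,0],
  [0,0,-25,0,0,0],
  [0,0,0,0,0,0],
])

```text
clock: 7.43
position: [0.5518, -0.2141, 0.0706]
ee_rot: [-3.134, 0.211, 0.005]
force: [-0.6, 0.6, -3.4]
width: 0.459
gripper_force: 50.0
```

Call:
step_arm([
  [0,0,0,0,0,0],
  [0,0,0,0,0,0],
])

```text
clock: 7.6
position: [0.5534, -0.2145, 0.0745]
ee_rot: [-3.134, 0.211, -0.001]
force: [-0.5, -1.2, -3.3]
width: 0.46
gripper_force: 50.0
```

Run:
```python
from h import *
a=shot("side","s2")[140:260,240:400];b=shot("wrist","w5")
cv2.imwrite("pics/z3.png",np.hstack([cv2.resize(a,(400,300)),cv2.resize(b,(400,300))])[:,:,::-1])
```

```text
(no output)
```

View pics/z3.png

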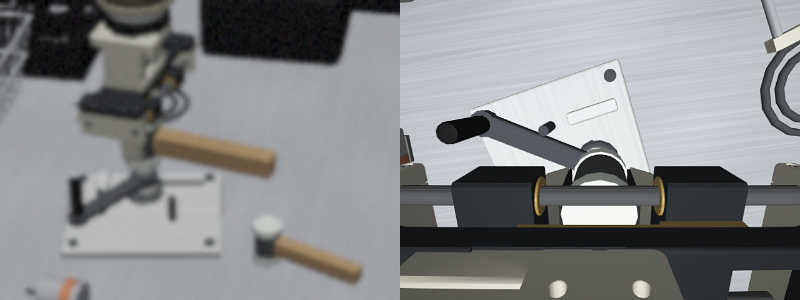

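The mallet still sits level in the grip. The second blow goes slightly deeper, then I read the steady force to see whether the pin is seated.

Call:
step_arm([
  [0,0,20,0,0,0],
  [0,0,30,0,0,0],
  [0,0,0,0,0,0],
  [0,0,0,0,0,0],
  [0,0,-7,0,0,0],
  [0,0,-23,0,0,0],
  [0,0,-25,0,0,0],
  [0,0,0,0,0,0],
])

```text
clock: 8.37
position: [0.551, -0.2149, 0.0646]
ee_rot: [-3.134, 0.213, 0.006]
force: [0.1, 0.8, -2.8]
width: 0.459
gripper_force: 49.3
```

Call:
step_arm([
  [0,0,0,0,0,0],
  [0,0,0,0,0,0],
])

```text
clock: 8.53
position: [0.5522, -0.2145, 0.068]
ee_rot: [-3.134, 0.212, 0.003]
force: [-0.4, -0.3, -3.1]
width: 0.457
gripper_force: 49.3
```

Call:
step_arm([
  [0,0,20,0,0,0],
  [0,0,30,0,0,0],
  [0,0,0,0,0,0],
  [0,0,0,0,0,0],
], force=60)

```text
clock: 8.87
position: [0.5543, -0.2151, 0.1208]
ee_rot: [3.133, -0.212, 0.006]
force: [0.8, -1.1, -4.7]
width: 0.458
gripper_force: 59.2
```

Run:
```python
from h import *
s=observe();print(s["clock"],s["position"],s["force"],s["width"])
shot("wrist","w6"); shot("side","s3")
a=[cv2.imread(f"pics/w{k}.png") for k in(4,5,6)]
cv2.imwrite("pics/z4.png",np.hstack([cv2.resize(i[200:320,240:400][:, :],(266,200),interpolation=cv2.INTER_CUBIC) for i in a]+[]))
print([[int(x) for x in i[215:300:4,320].mean(1)] for i in a])
i=[cv2.imread(f"pics/{k}.png") for k in("side0","s3")]
cv2.imwrite("pics/z4.png",np.vstack([cv2.imread("pics/z4.png"),np.hstack([cv2.resize(k[196:256,280:340] if 0 else k[186:246,270:350],(399,300),interpolation=cv2.INTER_CUBIC) for k in i])]))
```

```text
8.8667 [ 0.55427218 -0.21508929  0.1207809 ] [ 0.83703555 -1.12380136 -4.65800776] 0.4581174545615309
[[91, 90, 148, 211, 209, 212, 105, 240, 0, 38, 35, 35, 36, 36, 34, 106, 107, 114, 246, 245, 254, 60], [238, 239, 238, 71, 82, 122, 109, 222, 66, 37, 37, 35, 37, 37, 37, 67, 108, 110, 117, 246, 255, 60], [65, 83, 231, 57, 91, 88, 112, 108, 253, 33, 36, 35, 36, 37, 38, 38, 35, 108, 111, 113, 149, 60]]
```

View pics/z4.png

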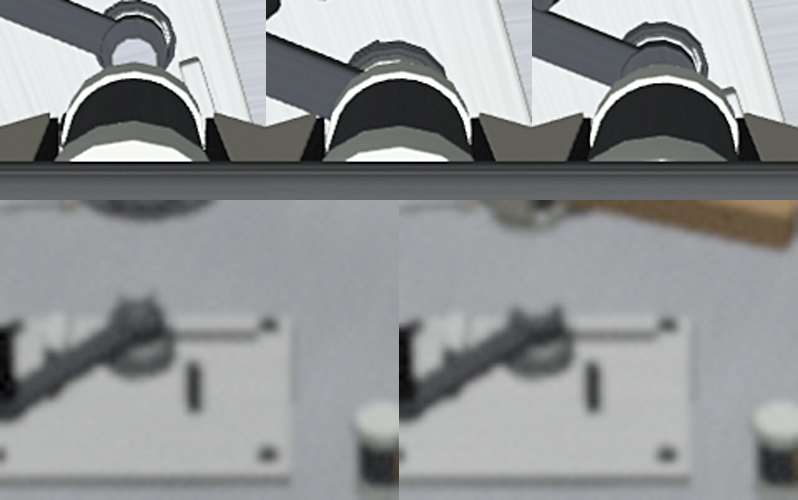

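The mallet slid up a little in the grip, which suggests it hit a hard stop with the pin seated. I'll check the pin height from the oblique wrist pose used before.

Call:
step_arm([
  [-4,0,26,0,0,0.01],
  [-6,25,26,0,0,0.01],
  [-8,26,26,0,0,0],
  [-8,26,26,0,0,0],
  [-8,26,26,0,0,0],
  [-8,26,26,0,0,0],
  [-8,26,26,0,0,0],
  [-8,26,26,0,0,0],
  [0,26,0,0,0,0],
  [0,0,0,0,0,0],
  [0,0,0,0,0,0],
  [0,0,0,0,0,0],
])

```text
clock: 9.97
position: [0.4944, -0.0086, 0.3255]
ee_rot: [3.136, -0.181, -0.004]
force: [0.0, -0.1, -3.8]
width: 0.454
gripper_force: 59.2
```

```bash
python3 w.py w7
python3 - <<'E'
from h import *
import json
np.set_printoptions(precision=4,suppress=True)
A=json.load(open("pics/w2.json"));B=json.load(open("pics/w7.json"))
for z in(.068,.064,.060,.057,.054): print(z,proj(B,[.553,-.2136,z]),proj(A,[.553,-.2136,z]))
i=[cv2.imread("pics/w2.png"),cv2.imread("pics/w7.png")]
cr=[]
for im,c in zip(i,(A,B)):
    u,v=proj(c,[.553,-.2136,.046])[0].round().astype(int); print("crop origin",u-30,v-30)
    cr.append(cv2.resize(im[v-30:v+30,u-30:u+30],(400,400),interpolation=cv2.INTER_CUBIC))
cv2.imwrite("pics/z5.png",np.hstack(cr))
C1=json.load(open("pics/w1.json"))
E
```

```text
10.0167 [ 0.49444306 -0.00911893  0.32543729] [ 3.13555844 -0.18294704 -0.00382339] [ 0.2846789   0.18737294 -0.44383272  1.69331709  0.08371906  1.28218658
 -1.86378268] [-0.53726625 -0.48685295 -3.3867952 ] (array([ 0.56149678, -0.01664601,  0.48354294]), array([-0.2562252 ,  0.02545212, -0.96628196]))
0.068 [[488.5989 135.7628]] [[488.8047 137.9432]]
0.064 [[486.9749 135.877 ]] [[487.2065 138.0422]]
0.06 [[485.3815 135.9892]] [[485.638  138.1394]]
0.057 [[484.206  136.0719]] [[484.4806 138.2112]]
0.054 [[483.047  136.1536]] [[483.3391 138.2821]]
crop origin 450 108
crop origin 450 106
```

View pics/z5.png

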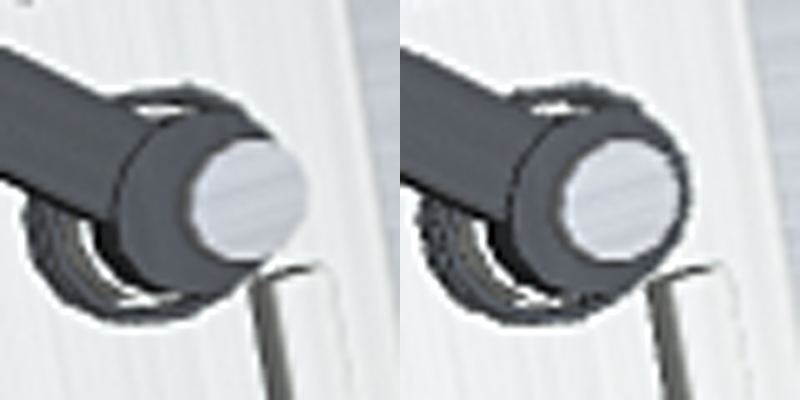

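Pin head centre moved from x=487.3 to x=482.9. The projection for home (z=0.054) is 483.0, so the pin is home. The slip against a hard stop agrees, since the pin itself takes only 12 N. Now I'll return the mallet.

Call:
step_arm([
  [10,24,-10,0,0,-0.01],
  [10,25,-20,0,0,-0.01],
  [10,25,-20,0,0,0],
  [10,25,-20,0,0,0],
  [10,25,-20,0,0,0],
  [10,25,-20,0,0,0],
  [11,25,-20,0,0,0],
  [11,23,-20,0,0,0],
  [0,0,-25,0,0,0],
  [0,0,-35,0,0,0],
  [0,0,-35,0,0,0],
  [0,0,-25,0,0,0],
  [0,0,-15,0,0,0],
  [0,0,-10,0,0,0],
  [0,0,0,0,0,0],
  [0,0,0,0,0,0],
  [0,0,0,0,0,0],
])

```text
clock: 11.43
position: [0.5779, 0.1891, 0.0328]
ee_rot: [-3.134, 0.213, -0.002]
force: [0.8, -0.2, -3.2]
width: 0.46
gripper_force: 59.2
```

Call:
step_arm([
  [0,0,-5,0,0,0],
  [0,0,-4,0,0,0],
  [0,0,-3,0,0,0],
  [0,0,-2,0,0,0],
  [0,0,-1,0,0,0],
  [0,0,0,0,0,0],
  [0,0,0,0,0,0],
])

```text
clock: 12.02
position: [0.5769, 0.1892, 0.0168]
ee_rot: [3.134, -0.212, -0.0]
force: [-0.3, 0.4, -3.4]
width: 0.458
gripper_force: 59.2
```

Call:
step_arm([
  [0,0,-1,0,0,0],
  [0,0,-1,0,0,0],
  [0,0,0,0,0,0],
  [0,0,0,0,0,0],
])

```text
clock: 12.35
position: [0.5769, 0.1891, 0.0147]
ee_rot: [3.134, -0.212, -0.0]
force: [0.0, 0.2, -4.0]
width: 0.459
gripper_force: 59.2
```

Call:
step_arm([
  [0,0,-1,0,0,0],
  [0,0,0,0,0,0],
  [0,0,0,0,0,0],
])

```text
clock: 12.6
position: [0.5769, 0.1891, 0.0137]
ee_rot: [3.134, -0.212, -0.0]
force: [0.5, 0.4, -2.9]
width: 0.457
gripper_force: 59.2
```

Call:
step_arm([
  [0,0,-1,0,0,0],
  [0,0,0,0,0,0],
  [0,0,0,0,0,0],
])

```text
clock: 12.85
position: [0.5769, 0.1891, 0.0127]
ee_rot: [3.134, -0.212, -0.0]
force: [-0.7, 0.3, -3.1]
width: 0.458
gripper_force: 59.2
```

Call:
step_arm([
  [0,0,-1,0,0,0],
  [0,0,0,0,0,0],
  [0,0,0,0,0,0],
])

```text
clock: 13.1
position: [0.5772, 0.1892, 0.0123]
ee_rot: [-3.134, 0.212, -0.001]
force: [-1.1, -1.7, 5.5]
width: 0.461
gripper_force: 59.3
```

Contact with the mat. Release.

Call:
step_arm([
  [0,0,0,0,0,0],
  [0,0,0,0,0,0],
  [0,0,0,0,0,0],
  [0,0,0,0,0,0],
  [0,0,0,0,0,0],
  [0,0,0,0,0,0],
  [0,0,0,0,0,0],
  [0,0,0,0,0,0],
], gripper=0.95)

```text
clock: 13.77
position: [0.577, 0.1891, 0.0117]
ee_rot: [3.134, -0.212, 0.0]
force: [0.6, 0.6, 0.5]
width: 0.937
gripper_force: 0.0
```

Call:
step_arm([
  [0,0,10,0,0,0],
  [0,0,25,0,0,0],
  [0,0,35,0,0,0],
  [0,0,35,0,0,0],
  [0,-10,30,0,0,0.1],
  [3,-25,20,0,0,0.11],
  [4,-34,13,0,0,0.11],
  [4,-34,0,0,0,0.11],
  [4,-34,0,0,0,0.11],
  [4,-34,0,0,0,0.11],
  [4,-34,0,0,0,0.11],
  [4,-34,0,0,0,0.11],
  [4,-30,0,0,0,0.11],
  [0,-20,0,0,0,0.11],
  [0,-12,0,0,0,0.1],
  [0,-6,0,0,0,0],
  [0,0,0,0,0,0],
  [0,0,0,0,0,0],
], gripper=0.7)

```text
clock: 15.27
position: [0.6079, -0.117, 0.1802]
ee_rot: [-2.717, -1.577, -0.001]
force: [0.3, 0.7, 0.5]
width: 0.699
gripper_force: 0.0
```

```bash
python3 w.py w8
python3 - <<'E'
from h import *
a=shot("side","s4");b=cv2.imread("pics/w8.png")[:,:,::-1]
cv2.imwrite("pics/z6.png",np.hstack([cv2.resize(a[190:370,180:420],(400,300),interpolation=cv2.INTER_CUBIC),cv2.resize(b,(400,300))])[:,:,::-1])
E
```

```text
15.3167 [ 0.60800549 -0.11629311  0.18023594] [-2.71549636e+00 -1.57921755e+00 -1.18887447e-03] [ 0.57843469  0.57166055 -0.72599428  1.60273331  0.40891572  1.12426619
 -0.76495791] [-1.00119233  0.81318189  0.50122345] (array([ 0.64163768, -0.05996558,  0.33845736]), array([-0.12282334, -0.22324667, -0.96699294]))
```

View pics/z6.png

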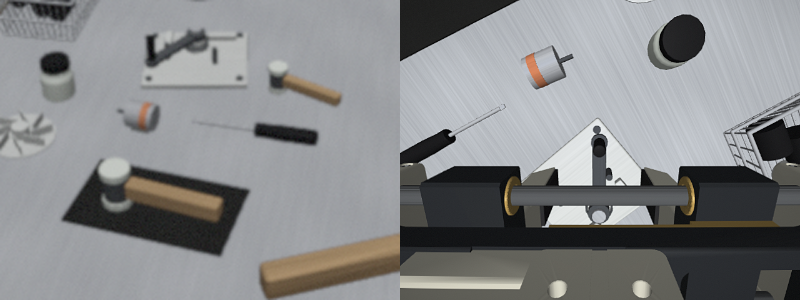

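The mallet stands upright on its mat and the post is between the fingers' line of descent. I'll check the post's projection and work out the arc.

Run:
```python
from h import *
import json
np.set_printoptions(precision=4,suppress=True)
B=json.load(open("pics/w8.json"));im=cv2.imread("pics/w8.png")
print(proj(B,[[.6076,-.118,.09],[.553,-.2136,.054]]))
g=im[200:260,290:350].mean(2)
m=(g<25).astype(np.uint8); n,l,s,c=cv2.connectedComponentsWithStats(m)
for k in range(1,n):
    if s[k][4]>60: print(s[k]+[290,200,0,0,0],c[k]+[290,200])
P=np.array([.553,-.2136]);a=1.052
for d in(.05,.02):
  for k in (0,.25,.5,.75,1):
    t=a+k*1.05; print(d,round(t,3),(110*d*np.array([-np.sin(t),np.cos(t)])))
for k in range(0,22):
    t0=a+.05*k;t1=t0+.05
    print((110*np.array([np.cos(t1)-np.cos(t0),np.sin(t1)-np.sin(t0)])).round(1).tolist(),end=" ")
```

```text
[[317.5478 242.3596]
 [317.6628 347.2439]]
[310 221  20  26 213] [319.2441 228.9061]
0.05 1.052 [-4.7763  2.7271]
0.05 1.315 [-5.3203  1.3942]
0.05 1.577 [-5.4999 -0.0341]
0.05 1.84 [-5.3026 -1.4602]
0.05 2.102 [-4.7421 -2.7861]
0.02 1.052 [-1.9105  1.0908]
0.02 1.315 [-2.1281  0.5577]
0.02 1.577 [-2.2    -0.0136]
0.02 1.84 [-2.1211 -0.5841]
0.02 2.102 [-1.8968 -1.1145]
[-4.8, 2.6] [-5.0, 2.4] [-5.1, 2.1] [-5.2, 1.9] [-5.3, 1.6] [-5.3, 1.3] [-5.4, 1.1] [-5.4, 0.8] [-5.5, 0.5] [-5.5, 0.2] [-5.5, -0.0] [-5.5, -0.3] [-5.5, -0.6] [-5.4, -0.9] [-5.4, -1.1] [-5.3, -1.4] [-5.2, -1.7] [-5.2, -1.9] [-5.1, -2.2] [-4.9, -2.4] [-4.8, -2.7] [-4.7, -2.9]
```

Call:
step_arm([
  [0,-1,-10,0,0,0],
  [0,0,-25,0,0,0],
  [0,0,-25,0,0,0],
  [0,0,-20,0,0,0],
  [0,0,-20,0,0,0],
  [0,0,-14,0,0,0],
  [0,0,-8,0,0,0],
  [0,0,0,0,0,0],
  [0,0,0,0,0,0],
])

```text
clock: 16.12
position: [0.6082, -0.1184, 0.058]
ee_rot: [-2.714, -1.581, -0.0]
force: [0.5, -0.6, 0.5]
width: 0.7
gripper_force: 0.0
```

Call:
step_arm([
  [0,0,-1,0,0,0],
  [0,0,-1,0,0,0],
  [0,0,0,0,0,0],
  [0,0,0,0,0,0],
  [0,0,0,0,0,0],
  [0,0,0,0,0,0],
  [0,0,0,0,0,0],
  [0,0,0,0,0,0],
  [0,0,0,0,0,0],
  [0,0,0,0,0,0],
], gripper=0.1, force=25)

```text
clock: 16.95
position: [0.6072, -0.1184, 0.0557]
ee_rot: [-2.714, -1.581, 0.002]
force: [-5.2, 2.4, 4.5]
width: 0.173
gripper_force: 25.0
```

Gripped the post at 15.9 mm wide, as expected for 16 mm. Now I'll pull along the arc.

Call:
step_arm([
  [-4.8,2.6,0,0,0,0.05],
  [-5,2.4,0,0,0,0.05],
  [-5.1,2.1,0,0,0,0.05],
  [-5.2,1.9,0,0,0,0.05],
  [-5.3,1.6,0,0,0,0.05],
  [-5.3,1.3,0,0,0,0.05],
  [-5.4,1.1,0,0,0,0.05],
  [-5.4,0.8,0,0,0,0.05],
  [-5.5,0.5,0,0,0,0.05],
  [-5.5,0.2,0,0,0,0.05],
  [0,0,0,0,0,0],
])

```text
clock: 17.87
position: [0.5561, -0.1037, 0.0559]
ee_rot: [2.236, 2.206, 0.004]
force: [4.1, 3.4, -4.3]
width: 0.167
gripper_force: 25.0
```

Call:
step_arm([
  [-5.5,0,0,0,0,0.05],
  [-5.5,-0.3,0,0,0,0.05],
  [-5.5,-0.6,0,0,0,0.05],
  [-5.4,-0.9,0,0,0,0.05],
  [-5.4,-1.1,0,0,0,0.05],
  [-5.3,-1.4,0,0,0,0.05],
  [-5.2,-1.7,0,0,0,0.05],
  [-5.2,-1.9,0,0,0,0.05],
  [-5.1,-2.2,0,0,0,0.05],
  [-2.5,-1.2,0,0,0,0.025],
  [0,0,0,0,0,0],
])

```text
clock: 18.78
position: [0.5057, -0.1141, 0.0559]
ee_rot: [1.657, 2.669, 0.005]
force: [3.5, 7.1, -4.7]
width: 0.169
gripper_force: 25.0
```

Call:
step_arm([
  [-2,-1,0,0,0,0.02],
  [-1.9,-1.1,0,0,0,0.02],
  [-1.9,-1.1,0,0,0,0.02],
  [0,0,0,0,0,0],
  [0,0,0,0,0,0],
])

```text
clock: 19.2
position: [0.5001, -0.1169, 0.0558]
ee_rot: [1.577, 2.717, 0.006]
force: [3.3, 7.3, -4.1]
width: 0.169
gripper_force: 25.0
```

Call:
step_arm([
  [-1.9,-1.1,0,0,0,0.01],
  [0,0,0,0,0,0],
  [0,0,0,0,0,0],
])

```text
clock: 19.45
position: [0.4984, -0.1179, 0.0558]
ee_rot: [1.564, 2.724, 0.006]
force: [3.9, 7.7, -5.9]
width: 0.171
gripper_force: 25.0
```

Call:
step_arm([
  [-1.8,-1.1,0,0,0,0.01],
  [0,0,0,0,0,0],
  [0,0,0,0,0,0],
])

```text
clock: 19.7
position: [0.4972, -0.1185, 0.0559]
ee_rot: [1.549, 2.732, 0.008]
force: [5.1, 8.5, -8.2]
width: 0.161
gripper_force: 25.0
```

Call:
step_arm([
  [-1.8,-1.1,0,0,0,0.01],
  [0,0,0,0,0,0],
  [0,0,0,0,0,0],
])

```text
clock: 19.95
position: [0.497, -0.1187, 0.056]
ee_rot: [1.534, 2.739, 0.013]
force: [12.5, 12.0, -15.1]
width: 0.167
gripper_force: 25.0
```

The force jumped to 17 N with no further motion, and the chord of 110 mm corresponds to 1.05 rad, so the lever is at its stop. Easing back slowly with the grip held:

Call:
step_arm([
  [0.9,0.6,0,0,0,-0.005],
  [0.9,0.5,0,0,0,-0.005],
  [0.9,0.6,0,0,0,-0.005],
  [0.9,0.5,0,0,0,-0.005],
  [1.9,1.1,0,0,0,-0.01],
  [1.9,1.1,0,0,0,-0.02],
  [1.9,1.1,0,0,0,-0.02],
  [2,1,0,0,0,-0.02],
  [2.5,1.2,0,0,0,-0.025],
  [2.5,1.1,0,0,0,-0.025],
  [2.6,1.1,0,0,0,-0.025],
  [2.6,1,0,0,0,-0.025],
  [2.6,0.9,0,0,0,-0.025],
  [2.6,0.9,0,0,0,-0.025],
  [2.6,0.8,0,0,0,-0.025],
  [2.6,0.7,0,0,0,-0.025],
  [2.7,0.7,0,0,0,-0.025],
  [2.7,0.6,0,0,0,-0.025],
  [2.7,0.5,0,0,0,-0.025],
])

```text
clock: 21.53
position: [0.5349, -0.105, 0.0558]
ee_rot: [2.011, 2.414, 0.004]
force: [3.0, 3.8, -4.1]
width: 0.168
gripper_force: 25.0
```

Call:
step_arm([
  [2.7,0.5,0,0,0,-0.025],
  [2.7,0.4,0,0,0,-0.025],
  [2.7,0.3,0,0,0,-0.025],
  [2.8,0.3,0,0,0,-0.025],
  [2.7,0.2,0,0,0,-0.025],
  [2.8,0.1,0,0,0,-0.025],
  [2.7,0,0,0,0,-0.025],
  [2.8,0,0,0,0,-0.025],
  [2.7,-0.1,0,0,0,-0.025],
  [2.8,-0.1,0,0,0,-0.025],
  [2.7,-0.2,0,0,0,-0.025],
  [2.8,-0.3,0,0,0,-0.025],
  [2.7,-0.4,0,0,0,-0.025],
  [2.7,-0.4,0,0,0,-0.025],
  [2.7,-0.5,0,0,0,-0.025],
  [2.7,-0.6,0,0,0,-0.025],
])

```text
clock: 22.87
position: [0.5779, -0.1067, 0.0558]
ee_rot: [2.45, 1.966, 0.001]
force: [3.2, 3.2, -2.7]
width: 0.166
gripper_force: 25.0
```

Call:
step_arm([
  [2.7,-0.6,0,0,0,-0.025],
  [2.6,-0.7,0,0,0,-0.025],
  [2.7,-0.8,0,0,0,-0.025],
  [2.6,-0.8,0,0,0,-0.025],
  [2.6,-0.9,0,0,0,-0.025],
  [2.6,-1,0,0,0,-0.025],
  [2.6,-1,0,0,0,-0.025],
  [2.5,-1.1,0,0,0,-0.025],
  [2,-1,0,0,0,-0.02],
  [0,0,0,0,0,0],
  [0,0,0,0,0,0],
])

```text
clock: 23.78
position: [0.6006, -0.1151, 0.0558]
ee_rot: [2.65, 1.686, 0.001]
force: [3.6, 3.2, -1.9]
width: 0.17
gripper_force: 25.0
```

Call:
step_arm([
  [1.8,-0.9,0,0,0,-0.02],
  [1.8,-0.9,0,0,0,-0.02],
  [1.4,-0.7,0,0,0,-0.02],
  [0.9,-0.5,0,0,0,-0.01],
  [0,0,0,0,0,0],
  [0,0,0,0,0,0],
])

```text
clock: 24.28
position: [0.6066, -0.1182, 0.0558]
ee_rot: [2.708, 1.592, 0.001]
force: [4.3, 3.2, -1.8]
width: 0.164
gripper_force: 25.0
```

Call:
step_arm([
  [0.9,-0.5,0,0,0,-0.01],
  [0,0,0,0,0,0],
  [0,0,0,0,0,0],
])

```text
clock: 24.53
position: [0.6069, -0.1184, 0.0558]
ee_rot: [2.715, 1.58, -0.0]
force: [2.0, 3.2, 1.0]
width: 0.169
gripper_force: 25.0
```

Call:
step_arm([
  [0.9,-0.5,0,0,0,0],
  [0,0,0,0,0,0],
  [0,0,0,0,0,0],
])

```text
clock: 24.78
position: [0.6071, -0.1185, 0.0557]
ee_rot: [-2.714, -1.581, 0.002]
force: [-0.5, 5.0, 3.3]
width: 0.168
gripper_force: 25.0
```

The lever is seated against its rest stop (force sign reversed). Release and lift.

Call:
step_arm([
  [0,0,0,0,0,0],
  [0,0,0,0,0,0],
  [0,0,0,0,0,0],
  [0,0,0,0,0,0],
  [0,0,0,0,0,0],
  [0,0,0,0,0,0],
  [0,0,10,0,0,0],
  [0,0,20,0,0,0],
  [0,0,30,0,0,0],
  [0,0,30,0,0,0],
  [0,0,30,0,0,0],
  [-10,0,30,0,0,0],
  [-20,0,20,0,0,0],
  [-20,0,0,0,0,0],
  [0,0,0,0,0,0],
  [0,0,0,0,0,0],
], gripper=0.7)

```text
clock: 26.12
position: [0.5574, -0.1192, 0.2269]
ee_rot: [2.714, 1.58, 0.0]
force: [-0.4, -0.5, 0.7]
width: 0.701
gripper_force: 0.0
```

```bash
python3 w.py w9
python3 - <<'E'
from h import *
import json
a=shot("side","s5").astype(int);b=cv2.imread("pics/side0.png")[:,:,::-1].astype(int)
d=np.abs(a-b).max(2)
for n,(x,y,w,h) in dict(latch=(260,200,75,45),mallet=(215,280,120,60),motor=(245,245,35,28),driver=(290,255,85,25),jar=(200,220,28,30),fan=(165,255,55,30),hammer=(150,370,140,45),heater=(265,170,55,20)).items():
    r=d[y:y+h,x:x+w]; print(n,r.mean().round(1),(r>40).sum())
B=json.load(open("pics/w9.json"));print(proj(B,[[.553,-.2136,.054],[.553,-.2136,.058],[.6076,-.118,.09]]),observe()["force"])
i=cv2.imread("pics/w9.png");u,v=proj(B,[.553,-.2136,.054])[0].astype(int)
g=i[max(v-30,0):v+30,u-30:u+30].mean(2); m=(g>150).astype(np.uint8)
n,l,s,c=cv2.connectedComponentsWithStats(m)
print([(s[k].tolist(),(c[k]+[u-30,max(v-30,0)]).round(1)) for k in range(1,n) if 60<s[k][4]<900])
E
```

```text
26.1667 [ 0.55791177 -0.11922918  0.22630113] [2.71424109e+00 1.58002540e+00 3.20581987e-04] [ 0.65971251  0.45709637 -0.76968872  1.66391313  0.34247418  1.15986124
 -0.7137596 ] [0.59147024 0.01189587 0.65839795] (array([ 0.59083888, -0.061785  ,  0.3850353 ]), array([-0.12169137, -0.22541148, -0.96663379]))
latch 3.3 19
mallet 5.6 60
motor 2.8 0
driver 3.1 0
jar 3.5 0
fan 2.7 0
hammer 2.8 0
heater 4.2 19
[[358.70918584 298.87197069]
 [359.15163937 300.515138  ]
 [367.64461707 197.55970174]] [ 0.43439259 -0.15616586  0.01154311]
[([0, 0, 19, 29, 316], array([333.3, 280.4])), ([40, 0, 20, 29, 332], array([379. , 279.7])), ([22, 21, 19, 8, 108], array([359. , 293.4]))]
```

```bash
python3 -c "
from cell import job; print(job.sign_off())"
```

```text
the job is handed in; nothing more can be done
None
```

The job is handed in at about 26 s on the robot's clock: two brisk blows drove the pin home as far as the camera can tell (about 1 mm), the mallet is upright on its mat, the lever was pulled to its stop and eased back to rest, and the other items checked show no movement.

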